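Press a vial cap home through the guard window

ROBOT

A 6-joint arm with a two-finger parallel gripper is mounted at the origin on a cart in front of the work surface, level with it; the furniture and walls round the work are solid. World frame = base frame: x ahead of the robot, y to its left, z up, the work surface at z = 0. Lengths are in m, angles in degrees, forces in N, time in s.
With the tool pointing down it reaches from about 0.25 to 0.725 m from the base axis. Payload 9.7 kg.
Tool frame: the origin (TCP) lies at the very end of the fingers, on their centre line; the grasp point (between the pads) lies 19 mm behind it; z points along the fingers, y is the line along which they close (so a half turn about z gives the same grasp; the last joint's range is limited). The gripper opens to 85 mm and grips with 20 to 120 N. Pads are 22 mm wide; open, the fingers measure 114 mm over their backs; the gripper's body (76 mm by 85 mm) begins 54 mm behind the grasp point. The pads swing forward as they close: fully open they stand 13 mm farther back than shut.
Start: joints at [73.453, 4.979, 10.078, 95.1, 0, 90], TCP at [0.157, 0.527, 0.231] pointing down, gripper open.
Joint ranges: [-179.16, 179.16], [-48.56, 103.87], [-65.8, 70.77], [-126.05, 130.52], [-82.76, 87.17], [-180, 180]. Speed limits (degrees/s): [127.2, 127.2, 147.25, 180, 180, 180].

INTERFACE

Orientations are given as [roll, pitch, yaw] about the fixed x, y, z axes, in that order (R = Rz(yaw) Ry(pitch) Rx(roll)).
In Python, from workcell import bot, viewer, finder gives the robot as it stands. The module is installed in compiled form; this text tells all that it offers.
- The arm moves only by the shell command python3 -m inch 'ROWS' [FORCE]. ROWS is JSON, a list that holds one entry, the list of rows, each a list of 7 numbers: the opening in per cent of the stroke, from 0 (shut) to 100 (fully open), then the shift along the tool's x, y, z in mm, then the turn, a rotation vector about the tool's x, y, z in degrees. In form: [[[grip, tx, ty, tz, ax, ay, az], ...]]. A call has 1 to 8 rows; each row shifts and turns the commanded pose from where the row before left it, along the tool's axes as they then stand; what a row does not reach is not made up. A row lasts 1/8 s, in which the tool goes at most 62.5 mm and 10.7 degrees, less where a joint would pass 70% of its speed; a pose out of reach is approached as far as the arm can. A call with a gripper value outside its range is refused whole. The fingers move at their own pace and stop on an object; FORCE is the grip in N (left out, the last holds). Time passes only in rows, so rows that do not move let the fingers close. It gives the time, the measured TCP pose, the force, the opening and the grip force at its end, in the units of the state.
- bot.get_obs(): the state, without advancing time (a new reading comes with each control period).
- viewer.camera(name): name is "scene" or "top" or "wrist"; returns a dict with "pixels" (400x640x3 uint8, red, green, blue), "vfov" (degrees; the focal length in pixels is half the picture's height over the tangent of half this angle, whatever the lens; pixels are square), "cx", "cy" (the principal point, pixels), "R" (3x3) and "t" (3): a world point X has camera coordinates R X + t. Camera axes: x right, y down, z forward; pixel columns grow to the right and rows downward; lengths in m; the calibration is good to about 2 mm. A picture is of the moment at which its call begins. There is no depth.
- bot.job_done(): hands the job in; it is judged then, once.
Trained networks look in the newest picture that a camera, given by its name, has taken for a name from the list of things; names that differ only in an ending like _2 or _b are one class to them, and where a whole thing is asked for, a point or a joint stands for the part that bears it (a point fixed in the world has none). Each returns a list of dicts, best first, with "conf" (0 to 1); they miss things now and then, are a little off and sometimes report something else, mostly with a low value. They report only what shows in the picture. A call takes as long as a camera call.
- finder.outline_of(camera, thing): "pixels" (400x640 bool, what is visible of it) and "extent" ([centre column, centre row, width, height] in pixels, round what is visible of it).
- finder.mark_of(camera, thing): "position" ([column, row] in pixels: a listed point, or the origin of a listed thing).
The state is a dict: "time": time; "q": joint angles; "qd": joint speeds; "joint_efforts": joint torques, N m; "ee_pos": TCP position; "tcp_rot": TCP orientation; "wrist_force": force on the tool from outside, world axes, zero at the start; "torque": the same for the moment, N m; "opening": finger opening in m; "grasp_force": force on a finger pad.
Only numpy, scipy, OpenCV 4.12 (cv2) and the standard library are available. Lean on these libraries where they do the work, as an engineer would, in place of code of your own. Each camera call takes 0.05 s, during which the arm holds its last target. There are 200 camera calls.

TASK

Cap the vial in the little bench press: with your fingertips gently push the carriage by its blue pad, away from you, until it is fully home, then reach down through the window of the yellow guard and gently press the red lever paddle all the way down, where it stays, and come back out. Do not touch the yellow guard or its clear side panes at any time, never work the lever before the carriage is home, and leave the tube rack, the spare vial and the bottle where they stand: nothing is to be picked up.

Things in the scene. Friction and masses are not known exactly. Their poses are not given: they have to be found in the camera images.
- press: bench capping press fixed to the worktop: grey base 135 x 130 mm, 8 mm thick, with a lever in a yoke at the rear, all under a yellow guard. It stands on the surface either left of the grey vortex mixer or right of it, and is turned a little about the vertical. Origin on the worktop, midway between the two sides; x points from the front (handle side, towards the robot) to the rear, y to the left, z up. The base and guard span x -60 to +75 mm and y -65 to +65 mm.
- guard: the fixed yellow guard round the press, same frame as press: a 6 mm thick top frame whose upper face is 124 mm above the worktop, on four 10 mm corner posts at x -55 and +70, y -57 and +57 mm, with clear panes on the left and right sides; the front and rear are open below the top frame. The top frame has one rectangular window, 62 mm along x and 80 mm along y. Touching any of it fails.
- window (a point): centre of the window, at the upper face of the guard's top frame, 124 mm above the worktop: x -8, y 0 in the press frame, so the window spans x -39 to +23 mm and y -40 to +40 mm there
- paddle (a point): centre of the top face of the red paddle at the end of the lever, under the middle of the window; the paddle is 26 mm along x, 32 mm along y and 10 mm thick. Its top is 108 mm above the worktop with the lever up (16 mm below the guard's upper face) and 87 mm with the lever fully down; it moves sideways less than 2 mm meanwhile.
- lever (a joint): angle of the lever, rad: 0 up (as at the start), 0.30 fully down at its stop. The pivot is 68 mm behind the paddle. Plain friction, about 4 N at the paddle, no spring: it stays where it is left. A steel ram follows it down onto the vial's cap. Press gently: the stop is rigid.
- carriage (a joint): travel of the carriage that carries the vial, m: 0 fully home against its stop, 0.050 fully out towards the robot; starts 0.022 to 0.040. It slides along the press x axis against about 2 N of friction, no spring, and stays where it is left. Push gently: the stop is rigid.
- push_pad (a point): centre of the front face (facing the robot) of the blue pad on top of the carriage's upright handle, 94 mm above the worktop; the pad is 44 mm wide, 28 mm high (80 to 108 mm above the worktop) and 10 mm thick. With the carriage home this face is at x -81 mm in the press frame and the back of the pad is 11 mm in front of the guard; push it along +x of the press.
- work_vial: brown vial with a black cap, 25 mm across, 50 mm tall, fixed upright in a nest on the carriage, origin under its centre; moves with the carriage, its centre at x +30 mm in the press frame when home (under the ram)
- tube_rack: yellow tube rack, 198 x 90 x 54 mm, with three capped tubes (121 mm tall) standing in it, loose; origin under its centre, long side along its x; stands on the other side of the vortex mixer from the press. Leave alone.
- spare_vial: loose brown vial with a black cap, 25 mm across, 50 mm tall, origin under its centre; stands beside the handle, in front of the press's left front corner. Leave alone.
- blue_cap_bottle: loose clear bottle with a blue cap, 56 mm across, 106 mm tall, origin under its centre, behind the vortex mixer. Leave alone.

How it is judged:
By the outcome, as a careful person would: the job done as asked, in the order asked, and still so for the second after the job is handed in, with the robot touching nothing.
It also fails if it takes over 40 s, if anything falls off the work surface, if the arm or the gripper's body presses on something with over 40 N, if the wrist force passes 120 N, or if a joint passes its speed limit or range.

## Working session

There is one attempt and no reset: what is moved stays moved. The work goes in short steps, Python scripts to look and compute and a shell command to move; the robot and the scene stay as the last step left them, time stands still between calls to the robot, and variables do not carry over. Pictures are saved under pics/ and viewed, at most 10 in all, crops included, and the job is handed in when it is done.

```bash
mkdir -p pics; cat > h.py <<'E'
import numpy as np,cv2
from workcell import bot,viewer,finder
def cam(n):
    c=viewer.camera(n); c['f']=200/np.tan(np.radians(c['vfov'])/2); c['R']=np.array(c['R']);c['t']=np.array(c['t']); return c
def ray(c,p):
    d=np.array([(p[0]-c['cx'])/c['f'],(p[1]-c['cy'])/c['f'],1]); return -c['R'].T@c['t'], c['R'].T@d
def onz(c,p,z):
    o,d=ray(c,p); return o+d*(z-o[2])/d[2]
def proj(c,X):
    Y=np.atleast_2d(X)@c['R'].T+c['t']; return Y[:,:2]/Y[:,2:]*c['f']+[c['cx'],c['cy']]
def save(c,n): cv2.imwrite('pics/'+n,c['pixels'][:,:,::-1])
E
cat > m.py <<'E'
from h import *
o=bot.get_obs();print(o['ee_pos'],o['tcp_rot'],o['opening'],o['time'])
Z=dict(press=0,window=.124,paddle=.108,push_pad=.094,work_vial=.02,spare_vial=0,tube_rack=0,blue_cap_bottle=0)
ims=[]
for n in ['scene','top','wrist']:
    c=cam(n);save(c,n+'0.png');ims.append(c['pixels']); print(n,-c['R'].T@c['t'],c['f'])
    for k,z in Z.items():
        r=finder.mark_of(n,k)
        for a in r[:2]: print(k,round(a['conf'],2),np.round(a['position'],1),np.round(onz(c,a['position'],z),4))
cv2.imwrite('pics/a.png',cv2.resize(np.vstack(ims[:2])[:,:,::-1],(800,1000))[:, :])
E
python3 m.py
```

```text
[0.156557   0.52700994 0.23058722] [-1.79924470e+02 -7.85636071e-04  1.63453115e+02] 0.08491933143413022 0.0
scene [0.17521532 0.84028948 0.46085782] 370.2474802866152
press 0.9 [286.6 272.7] [0.5209 0.3067 0.    ]
window 0.61 [287.6 219.3] [0.5165 0.3016 0.124 ]
paddle 0.44 [286.6 229.9] [0.5117 0.3141 0.108 ]
push_pad 0.65 [331.2 252.4] [0.4107 0.3267 0.094 ]
work_vial 0.62 [289.9 266.7] [0.5105 0.3093 0.02  ]
spare_vial 0.61 [305.2 304. ] [0.4401 0.3733 0.    ]
tube_rack 0.63 [352.3 203.8] [ 0.5255 -0.0634  0.    ]
blue_cap_bottle 0.25 [305.6 305. ] [0.4381 0.3754 0.    ]
top [0.3434067  0.12620646 0.9974573 ] 420.96247804164136
press 0.87 [240.6 201.1] [0.5233 0.3086 0.    ]
press 0.68 [240.9 203.5] [0.5174 0.3075 0.    ]
window 0.59 [226.9 195.8] [0.5116 0.3156 0.124 ]
paddle 0.51 [230.  194.6] [0.5175 0.3126 0.108 ]
push_pad 0.91 [222.2 248.2] [0.4033 0.3243 0.094 ]
work_vial 0.37 [239.8 199.6] [0.5232 0.3071 0.02  ]
spare_vial 0.54 [209.9 236.5] [0.4363 0.376  0.    ]
spare_vial 0.4 [403.1 199.5] [ 0.5373 -0.0828  0.    ]
tube_rack 0.72 [406.5 200.9] [ 0.5341 -0.0909  0.    ]
blue_cap_bottle 0.77 [312.7 174.7] [0.5933 0.1366 0.    ]
wrist [0.08349915 0.5497195  0.37274916] 329.05194826267586
```

View pics/top0.png

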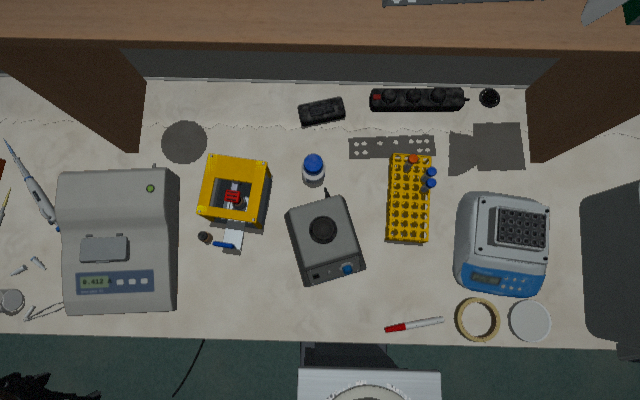

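View pics/scene0.png

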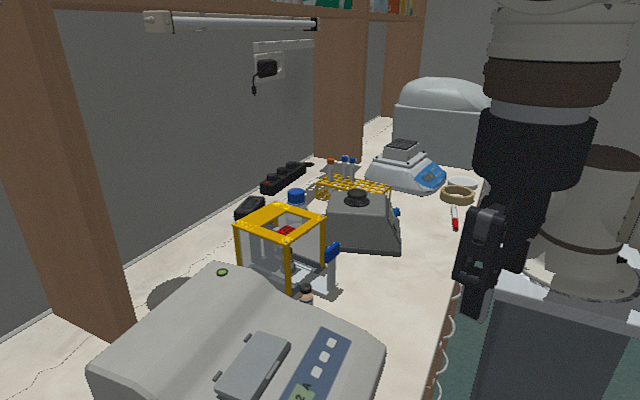

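The top view shows the press left of the mixer: yellow frame at about (235,190), red paddle at (231,196), blue pad at (224,244) and spare vial at (205,238). The scene view agrees. Next I fit the guard frame to get the yaw.

```bash
cat > fit.py <<'E'
from h import *
from scipy.optimize import minimize
def fit(cams,p0):
    ms=[]
    for c in cams:
        h=cv2.cvtColor(c['pixels'],cv2.COLOR_RGB2HSV)
        m=cv2.inRange(h,(18,150,60),(34,255,255))
        near=np.zeros_like(m); u=proj(c,[p0[0],p0[1],.1])[0]; cv2.circle(near,tuple(int(v) for v in u),75,255,-1)
        ms.append(cv2.bitwise_and(m,near))
    S=4
    def w(p,q):
        q=np.array(q,float);a=np.radians(p[2]);return np.c_[p[0]+q[:,0]*np.cos(a)-q[:,1]*np.sin(a),p[1]+q[:,0]*np.sin(a)+q[:,1]*np.cos(a),q[:,2]]
    def rect(x0,x1,y0,y1,z): return [(x0,y0,z),(x1,y0,z),(x1,y1,z),(x0,y1,z)]
    def ren(c,p):
        H=np.zeros((400,640),np.uint8); I=np.full((400,640),255,np.uint8)
        fill=lambda im,X,v:cv2.fillConvexPoly(im,np.round(cv2.convexHull(proj(c,w(p,X)).astype(np.float32))[:,0]*16).astype(np.int32),v,cv2.LINE_AA,4)
        fill(H,rect(-.06,.075,-.065,.065,.124)+rect(-.06,.075,-.065,.065,.118),255)
        A=np.zeros_like(H);B=np.zeros_like(H)
        fill(A,rect(-.039,.023,-.04,.04,.124),255);fill(B,rect(-.039,.023,-.04,.04,.118),255)
        H=cv2.subtract(H,cv2.min(A,B))
        for x in(-.055,.07):
            for y in(-.057,.057):
                if c['n']=='top':continue
                fill(H,rect(x-.005,x+.005,y-.005,y+.005,.118)+rect(x-.005,x+.005,y-.005,y+.005,.008),255)
        return H
    def cost(p,cc=None):
        s=0
        for c,m in zip(cams,ms):
            H=ren(c,p).astype(float); s+=np.abs(H-m).sum()/(m.sum()+1.)
        return s
    best=min((minimize(cost,[p0[0],p0[1],y],method='Nelder-Mead',options=dict(initial_simplex=[[p0[0],p0[1],y],[p0[0]+.008,p0[1],y],[p0[0],p0[1]+.008,y],[p0[0],p0[1],y+6]])) for y in (-20,-12,-5,0,5,12,20)),key=lambda r:r.fun)
    return best.x,best.fun,ms
if __name__=='__main__':
    C=[]
    for n in('top','scene'): c=cam(n);c['n']=n;C.append(c)
    for s in(C[:1],C[1:],C):
        x,f,ms=fit(s,[.52,.308,0]);print(np.round(x,4),round(f,3))
    c=C[0];h=cv2.cvtColor(c['pixels'],cv2.COLOR_RGB2HSV)
    a=np.radians(x[2]);R=np.array([[np.cos(a),np.sin(a)],[-np.sin(a),np.cos(a)]])
    for c in C:
        for k,z in(('push_pad',.094),('paddle',.108),('spare_vial',0),('window',.124)):
            for r in finder.mark_of(c['n'],k)[:1]: 
                P=onz(c,r['position'],z);print(c['n'],k,np.round(P,4),'press frame',np.round(R@(P[:2]-x[:2]),4))
E
python3 fit.py
```

```text
[ 0.5234  0.3083 -6.9679] 0.13
[ 0.5242  0.3075 -7.3164] 0.465
[ 0.5239  0.308  -7.2251] 0.597
top push_pad [0.4042 0.3244 0.094 ] press frame [-0.1208  0.0012]
top paddle [0.5116 0.3111 0.108 ] press frame [-0.0126  0.0015]
top spare_vial [0.43   0.3812 0.    ] press frame [-0.1023  0.0609]
top window [0.5122 0.3078 0.124 ] press frame [-0.0116 -0.0016]
scene push_pad [0.4027 0.3375 0.094 ] press frame [-0.1239  0.014 ]
scene paddle [0.5162 0.3138 0.108 ] press frame [-0.0083  0.0048]
scene spare_vial [0.4358 0.3796 0.    ] press frame [-0.0964  0.06  ]
scene window [0.5179 0.306  0.124 ] press frame [-0.0057 -0.0028]
```

```bash
python3 -m inch '[[[0,0,0,0,0,0,-9.4],[0,-30,-22,0,0,0,0],[0,-33,-25,0,0,0,0],[0,-33,-25,0,0,0,0],[0,-33,-25,0,0,0,0],[0,-33,-25,0,0,0,0],[0,-33,-25,0,0,0,0],[0,-31,-25,0,0,0,0]]]' 20
cat > rel.py <<'E'
from h import *
from scipy.spatial.transform import Rotation as Ro
import sys
P=np.array([float(v) for v in sys.argv[1:4]])  # press x,y(m),yaw
o=bot.get_obs();a=np.radians(P[2]);M=np.array([[np.cos(a),np.sin(a)],[-np.sin(a),np.cos(a)]])
print('t',o['time'],'press-frame tcp mm',np.round(1e3*(M@(o['ee_pos'][:2]-P[:2])),1),'z',round(1e3*o['ee_pos'][2],1),'rot',np.round(o['tcp_rot'],2),'F',np.round(o['wrist_force'],1),'open',o['opening'],'q',np.round(o['q'],1))
E
python3 rel.py .5238 .308 -7.1
```

```text
time: 2.85
ee_pos: [0.3604, 0.3274, 0.2314]
tcp_rot: [180.0, 0.0, 172.8]
wrist_force: [-0.4, 0.6, 0.6]
opening: 0.0002
grasp_force: 0.0
t 2.85 press-frame tcp mm [-164.6   -1. ] z 231.4 rot [1.7999e+02 2.0000e-02 1.7285e+02] F [-0.4  0.6  0.6] open 0.00021037035341333292 q [42.3 -3.7  1.4 95.  -0.  49.4]
```

```bash
cat > w.py <<'E'
from fit import *
import sys
c=cam('wrist');c['n']='wrist';save(c,sys.argv[1])
C=[c]
for n in('top','scene'):
    d=cam(n);d['n']=n
    if len(sys.argv)>2: C.append(d)
x=np.array([.5238,.308,-7.1]);a=np.radians(x[2]);R=np.array([[np.cos(a),np.sin(a)],[-np.sin(a),np.cos(a)]])
for n,cc in zip(['wrist','top','scene'],[c]+([] if len(C)<2 else C[1:])):
  for k,z in(('push_pad',.094),('paddle',.108),('window',.124)):
    for r in finder.mark_of(n,k)[:1]:
        P=onz(cc,r['position'],z);print(n,k,round(r['conf'],2),np.round(r['position']),'press frame',np.round(R@(P[:2]-x[:2]),4))
E
python3 w.py w1.png all; python3 -m inch '[[[0,0,0,40,0,0,0],[0,0,-1,40,0,0,0],[0,0,0,40,0,0,0],[0,0,0,20,0,0,0],[0,0,0,0,0,0,0]]]'; python3 rel.py .5238 .308 -7.1
```

```text
wrist push_pad 0.71 [320. 238.] press frame [-0.1202 -0.    ]
wrist paddle 0.71 [319. 346.] press frame [-0.0122 -0.0004]
top push_pad 0.65 [223. 247.] press frame [-0.1181 -0.0004]
top paddle 0.76 [230. 192.] press frame [-0.0023  0.0049]
top window 0.61 [230. 197.] press frame [-0.0142 -0.0013]
scene push_pad 0.91 [333. 255.] press frame [-0.1214  0.0098]
scene paddle 0.61 [286. 231.] press frame [-0.0142  0.0083]
scene window 0.62 [290. 221.] press frame [-0.0143 -0.0032]
time: 4.08
ee_pos: [0.3585, 0.3269, 0.0899]
tcp_rot: [-179.9, -0.1, 172.9]
wrist_force: [-0.4, 0.5, 0.2]
opening: 0.0002
grasp_force: 0.0
t 4.075 press-frame tcp mm [-166.4   -1.6] z 89.9 rot [-1.7988e+02 -1.1000e-01  1.7288e+02] F [-0.4  0.5  0.2] open 0.00024083039908205384 q [ 42.4  -4.1 -14.7  79.6  -0.   49.5]
```

View pics/w1.png

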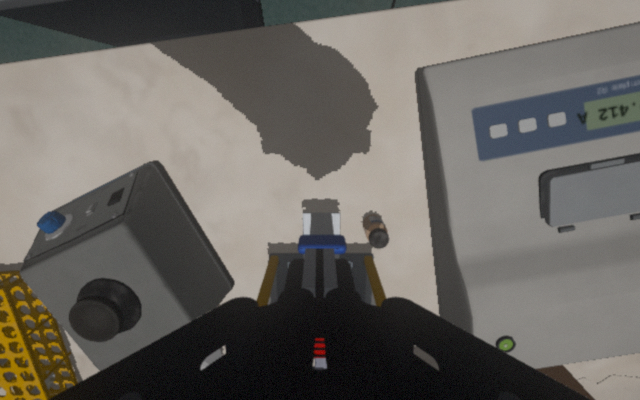

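The wrist view shows the blue pad at (321,243), dead ahead of the fingertips. The spare vial at (375,230) is clear of them. I'll start pushing.

```bash
python3 -m inch '[[[0,-12,1,0,0,0,0],[0,-10,0,0,0,0,0],[0,-8,0,0,0,0,0],[0,-5,0,0,0,0,0],[0,-5,0,0,0,0,0],[0,-5,0,0,0,0,0],[0,-5,0,0,0,0,0],[0,-5,0,0,0,0,0]]]'; python3 rel.py .5238 .308 -7.1;python3 -m inch '[[[0,-5,0,0,0,0,0],[0,-4,0,0,0,0,0],[0,-3,0,0,0,0,0],[0,-2,0,0,0,0,0]]]'; python3 rel.py .5238 .308 -7.1
```

```text
time: 5.08
ee_pos: [0.4143, 0.3215, 0.0913]
tcp_rot: [-180.0, -0.0, 172.9]
wrist_force: [-2.6, -0.2, 1.6]
opening: 0.0004
grasp_force: 1.1
t 5.075 press-frame tcp mm [-1.104e+02 -1.000e-01] z 91.3 rot [-1.7999e+02 -1.0000e-02  1.7286e+02] F [-2.6 -0.2  1.6] open 0.0004241434480392984 q [37.8  1.1 -9.5 79.5  0.  45. ]
time: 5.58
ee_pos: [0.4281, 0.3198, 0.0913]
tcp_rot: [-180.0, 0.0, 172.8]
wrist_force: [-2.2, -0.4, 1.4]
opening: -0.0
grasp_force: 1.0
t 5.575 press-frame tcp mm [-96.4  -0.1] z 91.3 rot [-180.      0.    172.85] F [-2.2 -0.4  1.4] open -2.593096665136299e-07 q [36.8  2.4 -8.1 79.5 -0.  43.9]
```

```bash
for i in 1; do python3 -m inch '[[[0,-1,0,0,0,0,0],[0,-1,0,0,0,0,0],[0,-1,0,0,0,0,0]]]'; done; python3 rel.py .5238 .308 -7.1
```

```text
time: 5.95
ee_pos: [0.4309, 0.3194, 0.0912]
tcp_rot: [-180.0, -0.0, 172.9]
wrist_force: [-2.4, -0.0, 0.5]
opening: 0.0002
grasp_force: 1.0
t 5.95 press-frame tcp mm [-93.6  -0.1] z 91.2 rot [-1.7999e+02 -1.0000e-02  1.7286e+02] F [-2.4 -0.   0.5] open 0.00018050780130883585 q [36.6  2.7 -7.8 79.5 -0.  43.7]
```

```bash
python3 -m inch '[[[0,-1,0,0,0,0,0],[0,-0.5,0,0,0,0,0]]]'; python3 rel.py .5238 .308 -7.1
```

```text
time: 6.2
ee_pos: [0.4324, 0.3193, 0.0913]
tcp_rot: [-180.0, -0.0, 172.9]
wrist_force: [-4.2, -0.3, 1.5]
opening: 0.0001
grasp_force: 2.2
t 6.2 press-frame tcp mm [-92.1  -0.1] z 91.3 rot [-1.8000e+02 -1.0000e-02  1.7285e+02] F [-4.2 -0.3  1.5] open 7.137759562247691e-05 q [36.4  2.8 -7.7 79.5  0.  43.6]
```

Force is rising at −92, which is where home was predicted. I'll confirm with small steps.

```bash
python3 -m inch '[[[0,-0.5,0,0,0,0,0],[0,0,0,0,0,0,0]]]'; python3 rel.py .5238 .308 -7.1;python3 -m inch '[[[0,-0.5,0,0,0,0,0],[0,0,0,0,0,0,0]]]'; python3 rel.py .5238 .308 -7.1
```

```text
time: 6.45
ee_pos: [0.4324, 0.3193, 0.0913]
tcp_rot: [-180.0, -0.1, 172.9]
wrist_force: [-5.7, -0.4, 1.7]
opening: 0.0001
grasp_force: 2.7
t 6.45 press-frame tcp mm [-92.1  -0.1] z 91.3 rot [-1.8000e+02 -6.0000e-02  1.7287e+02] F [-5.7 -0.4  1.7] open 6.06706999671847e-05 q [36.4  2.9 -7.6 79.6  0.  43.6]
time: 6.7
ee_pos: [0.4324, 0.3192, 0.0912]
tcp_rot: [-180.0, -0.1, 172.9]
wrist_force: [-8.4, 0.8, 3.3]
opening: -0.0003
grasp_force: 4.0
t 6.7 press-frame tcp mm [-92.1  -0.1] z 91.2 rot [-1.7999e+02 -1.2000e-01  1.7288e+02] F [-8.4  0.8  3.3] open -0.00033813611475514387 q [36.4  2.9 -7.6 79.6  0.1 43.5]
```

Stalled against the stop with force building, so the carriage is home. I'll back off, lift and go over the window.

```bash
python3 -m inch '[[[0,10,0,0,0,0,0],[0,10,0,-10,0,0,0],[0,0,0,-40,0,0,0],[0,0,0,-40,0,0,0],[0,0,0,-10,0,0,0],[0,0,0,0,0,0,0]]]'; python3 rel.py .5238 .308 -7.1;python3 -m inch '[[[0,-25,0,0,0,0,0],[0,-30,0,0,0,0,0],[0,-30,0,0,0,0,0],[0,-17,0,0,0,0,0],[0,0,0,0,0,0,0]]]'; python3 rel.py .5238 .308 -7.1; python3 w.py w2.png all; python3 - <<'E'
import cv2
s=[cv2.imread('pics/w2.png')]
E
python3 -c "
from h import *
c=cam('scene');save(c,'s2.png');d=cam('top')
a=c['pixels'][150:350,200:400];b=d['pixels'][120:270,160:310]
cv2.imwrite('pics/c2.png',np.hstack([cv2.resize(a,(400,400)),cv2.resize(b,(400,400))])[:,:,::-1])"
```

```text
time: 7.45
ee_pos: [0.4136, 0.3219, 0.1919]
tcp_rot: [179.9, 0.1, 172.9]
wrist_force: [0.4, -1.7, -0.3]
opening: -0.0001
grasp_force: 0.0
t 7.45 press-frame tcp mm [-111.     0.2] z 191.9 rot [1.7994e+02 7.0000e-02 1.7286e+02] F [ 0.4 -1.7 -0.3] open -6.928990710818073e-05 q [37.9  0.7  1.2 90.5 -0.  45. ]
time: 8.07
ee_pos: [0.5149, 0.3086, 0.1899]
tcp_rot: [-179.9, -0.1, 172.8]
wrist_force: [-0.4, -0.6, -0.1]
opening: -0.0001
grasp_force: 0.0
t 8.075 press-frame tcp mm [-8.9 -0.5] z 189.9 rot [-1.7993e+02 -1.0000e-01  1.7279e+02] F [-0.4 -0.6 -0.1] open -5.9993508859346464e-05 q [30.9 11.4 12.7 91.4  0.  38.1]
wrist paddle 0.78 [320. 212.] press frame [-0.0087  0.0005]
scene push_pad 0.96 [313. 248.] press frame [-0.0778  0.0102]
scene paddle 0.47 [287. 229.] press frame [-0.0115  0.0021]
scene window 0.89 [286. 219.] press frame [-0.0027 -0.0067]
```

View pics/c2.png

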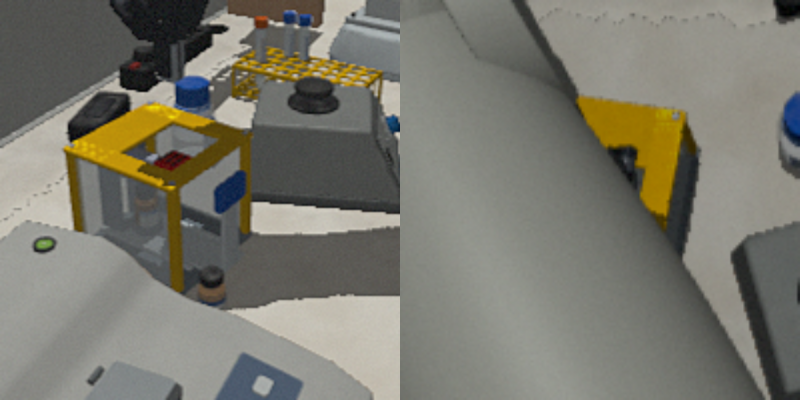

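View pics/w2.png

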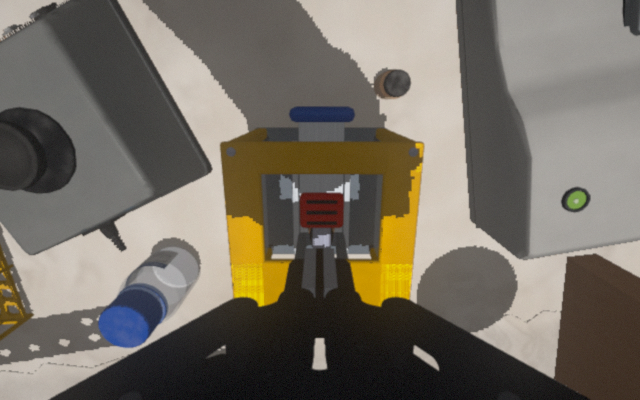

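In the wrist view the window spans columns 262–384, rows 172–262. The paddle sits at (322,210), centred, and the pad (322,114) is close to the guard. I'll descend now.

```bash
python3 -m inch '[[[0,0,0,25,0,0,0],[0,0,0,20,0,0,0],[0,0,0,15,0,0,0],[0,0,0,10,0,0,0],[0,0,0,5,0,0,0],[0,0,0,0,0,0,0]]]'; python3 rel.py .5238 .308 -7.1
```

```text
time: 9.52
ee_pos: [0.5148, 0.309, 0.1164]
tcp_rot: [180.0, 0.0, 172.9]
wrist_force: [0.5, 0.6, 0.4]
opening: 0.0001
grasp_force: 0.0
t 9.525 press-frame tcp mm [-9.  -0.1] z 116.4 rot [179.99   0.   172.85] F [0.5 0.6 0.4] open 0.00013689017175138248 q [31.  11.1  4.2 83.1  0.  38.1]
```

```bash
python3 -m inch '[[[0,0,0,3,0,0,0],[0,0,0,3,0,0,0],[0,0,0,3,0,0,0],[0,0,0,3,0,0,0],[0,0,0,3,0,0,0]]]'; python3 rel.py .5238 .308 -7.1
```

```text
time: 10.15
ee_pos: [0.5145, 0.309, 0.1013]
tcp_rot: [180.0, -0.0, 172.9]
wrist_force: [-2.4, 0.1, 4.0]
opening: -0.0002
grasp_force: 2.0
t 10.15 press-frame tcp mm [-9.4 -0.1] z 101.3 rot [ 1.7999e+02 -2.0000e-02  1.7286e+02] F [-2.4  0.1  4. ] open -0.0002249430399824757 q [31.  11.2  2.7 81.5  0.  38.1]
```

```bash
python3 -m inch '[[[0,0,0,3,0,0,0],[0,0,0,3,0,0,0],[0,0,0,3,0,0,0],[0,0,0,2,0,0,0],[0,0,0,1,0,0,0]]]'; python3 rel.py .5238 .308 -7.1
```

```text
time: 10.78
ee_pos: [0.5152, 0.309, 0.0894]
tcp_rot: [180.0, 0.0, 172.8]
wrist_force: [0.3, -0.1, 7.0]
opening: 0.0001
grasp_force: 3.2
t 10.775 press-frame tcp mm [-8.7 -0.1] z 89.4 rot [1.7999e+02 5.0000e-02 1.7284e+02] F [ 0.3 -0.1  7. ] open 8.943987053838333e-05 q [31.  11.4  1.6 80.1 -0.  38.1]
```

```bash
python3 -m inch '[[[0,0,0,1,0,0,0],[0,0,0,1,0,0,0]]]'; python3 rel.py .5238 .308 -7.1
```

```text
time: 11.02
ee_pos: [0.5154, 0.3091, 0.089]
tcp_rot: [179.9, 0.1, 172.8]
wrist_force: [-4.3, -2.2, 17.6]
opening: -0.0001
grasp_force: 8.6
t 11.025 press-frame tcp mm [-8.5  0. ] z 89.0 rot [1.7994e+02 1.2000e-01 1.7284e+02] F [-4.3 -2.2 17.6] open -9.392550481473861e-05 q [31.  11.4  1.5 80.  -0.  38.1]
```

```bash
python3 -m inch '[[[0,0,0,0.5,0,0,0],[0,0,0,0,0,0,0]]]'; python3 rel.py .5238 .308 -7.1
```

```text
time: 11.28
ee_pos: [0.5154, 0.3091, 0.089]
tcp_rot: [179.9, 0.1, 172.8]
wrist_force: [-4.1, -2.6, 16.3]
opening: -0.0002
grasp_force: 8.1
t 11.275 press-frame tcp mm [-8.5  0. ] z 89.0 rot [1.7992e+02 1.4000e-01 1.7284e+02] F [-4.1 -2.6 16.3] open -0.0001642863708986324 q [31.  11.3  1.4 79.9 -0.  38.1]
```

The lever is hard against its stop. Coming straight up and out.

```bash
python3 -m inch '[[[0,0,0,-6,0,0,0],[0,0,0,-15,0,0,0],[0,0,0,-20,0,0,0],[0,0,0,-30,0,0,0],[0,0,0,-35,0,0,0],[0,0,0,0,0,0,0]]]'; python3 w.py w3.png all;python3 -m inch '[[[0,30,0,-10,0,0,0],[0,45,0,0,0,0,0],[0,45,0,0,0,0,0],[0,45,0,0,0,0,0],[0,30,0,0,0,0,0],[0,0,0,0,0,0,0]]]'; python3 -c "
from h import *
c=cam('scene');d=cam('top');w=cv2.imread('pics/w3.png')[:,:,::-1]
a=c['pixels'][150:350,200:400];b=d['pixels'][120:270,160:310]
cv2.imwrite('pics/c3.png',np.hstack([cv2.resize(a,(400,400)),cv2.resize(w[60:310,200:450],(400,400))])[:,:,::-1])"
```

```text
time: 12.02
ee_pos: [0.5158, 0.3095, 0.1964]
tcp_rot: [179.8, 0.2, 172.8]
wrist_force: [0.1, -0.2, -1.2]
opening: -0.0001
grasp_force: 0.0
wrist push_pad 0.66 [317. 102.] press frame [-0.0829  0.0002]
wrist paddle 0.96 [319. 197.] press frame [-0.0172  0.0013]
scene push_pad 0.97 [315. 249.] press frame [-0.0848  0.012 ]
scene paddle 0.59 [286. 240.] press frame [-0.0346  0.0333]
scene window 0.69 [287. 220.] press frame [-0.0061 -0.0046]
time: 13.38
ee_pos: [0.3199, 0.3335, 0.2034]
tcp_rot: [179.9, 0.0, 173.0]
wrist_force: [-0.3, 0.3, -0.2]
opening: 0.0003
grasp_force: 0.0
```

View pics/c3.png

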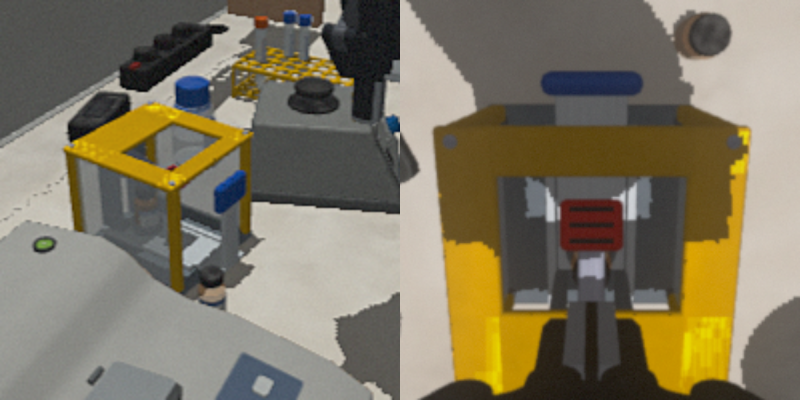

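The paddle now sits low: in the scene view it dropped from row 230 to row 240, about 20 mm. The pad is at its home position, the spare vial is still standing, and the arm is clear.

```bash
python3 -c "
from h import *
print(bot.job_done())"
```

```text
the job is handed in; nothing more can be done
None
```

I pushed the carriage home against its stop, then pressed the lever down to its stop through the window, withdrew the arm clear and handed the job in; wrist readings stayed under about 20 N, and I saw no contact with the guard or anything else.

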